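# Pin the hold-down bar of a soldering fixture

## Robot

A 6-joint arm with a two-finger parallel gripper is mounted at the origin on the work surface. World frame = base frame: x ahead of the robot, y to its left, z up, the work surface at z = 0. Lengths are in m, angles in rad, forces in N, time in s.
With the tool pointing down it reaches from about 0.35 to 0.975 m from the base axis. Payload 4.9 kg.
Tool frame: the origin (TCP) lies midway between the tips of the shut fingers; the grasp point (between the pads) lies env.grip_point_offset behind it (env.grip_point_offset is the distance from the TCP to the grasp point, in m); z points along the fingers, y is the line along which they close (so a half turn about z gives the same grasp; the last joint's range is limited). The gripper opens to 85 mm and grips with 20 to 120 N. Pads are 22 mm wide; open, the fingers measure 114 mm over their backs; the gripper's body (76 mm by 85 mm) begins 54 mm behind the grasp point. The pads swing forward as they close: fully open they stand 13 mm farther back than shut.
Start: joints at [1.12, 0.053, 1.613, -0, 1.476, -0.119], TCP at [0.204, 0.591, 0.231] pointing down, gripper open.
Joint ranges: [-3.01, 3.01], [-1.01, 2.22], [0.06, 2.58], [-1.02, 4.17], [0.09, 2.62], [-3.14, 3.14]. Speed limits (rad/s): [2.57, 2.57, 3.14, 3.14, 3.14, 3.14].

## Interface

Orientations are given as a 3x3 rotation matrix whose columns are the frame's x, y, z axes.
In Python, from bench import env gives the robot as it stands.
- The arm moves only by the tool drive_tool, never from a script. Its arguments are lists of equal length, an entry for each row: "turn": the turn, a rotation vector about the tool's x, y, z in rad, a list of three; "dp": the shift along the tool's x, y, z in cm, a list of three; "jaw": the opening, from 0 (shut) to 1 (fully open). A call has 1 to 20 rows; each row shifts and turns the commanded pose from where the row before left it, along the tool's axes as they then stand; what a row does not reach is not made up. A row lasts 1/10 s, in which the tool goes at most 50 mm and 8.59 degrees, less where a joint would pass 70% of its speed; a pose out of reach is approached as far as the arm can. A call is refused whole if a number of a shift passes 5 or a number of a turn 0.15, either way. A call with a gripper value outside its range is refused whole. The fingers move at their own pace and stop on an object; "grip_force" is the grip in N (left out, the last holds). Time passes only in rows, so rows that do not move let the fingers close. It gives the time, the measured TCP pose, the force, the opening and the grip force at its end, in the units of the state.
- env.sense(): the state, without advancing time (a new reading comes with each control period).
- env.snapshot(name): name is "scene" or "top" or "wrist"; returns a dict with "image" (480x640x3 uint8, red, green, blue), "camera_matrix" (3x3 intrinsics, pixels), "k1" (the pictures are not rectified: a ray, as slopes to the right and down, at radius r is drawn at 1 + k1 r^2 times it, then the intrinsics apply), "R" (3x3) and "t" (3): a world point X has camera coordinates R X + t; the wrist camera has in their place "hand_eye" (4x4, takes a point from camera to tool coordinates, whose origin is the TCP and whose axes are the flange's). Camera axes: x right, y down, z forward; pixel columns grow to the right and rows downward; lengths in m; the calibration is good to about 2 mm. A picture is of the moment at which its call begins: read the wrist's pose just before it. There is no depth.
- env.finish_job(): hands the job in; it is judged then, once.
Trained networks look in a picture, given as the dict that the camera call returned (one of the last four; its "shot" number tells which), for a name from the list of things; names that differ only in an ending like _2 or _b are one class to them, and where a whole thing is asked for, a point or a joint stands for the part that bears it (a point fixed in the world has none). Each returns a list of dicts, best first, with "p" (0 to 1); they miss things now and then, are a little off and sometimes report something else, mostly with a low value. They report only what shows in the picture. A call takes as long as a camera call. They do not tell look-alikes from the thing itself.
- env.boxes_of(picture, name): "at" ([column, row] in pixels, amid what is visible of it).
- env.outline_of(picture, name): "region" (480x640 bool, what is visible of it) and "at" ([column, row] in pixels, amid what is visible of it).
The state is a dict: "time": time; "qpos": joint angles; "qvel": joint speeds; "effort": joint torques, N m; "tool_pos": TCP position; "tool_rot": TCP orientation; "ft_force": force on the tool from outside, world axes, zero at the start; "ft_torque": the same for the moment, N m; "width": finger opening in m; "finger_force": force on a finger pad.
Only numpy, scipy, OpenCV 4.12 (cv2) and the standard library are available. Lean on these libraries where they do the work, as an engineer would, in place of code of your own. Each camera call takes 0.05 s, during which the arm holds its last target. There are 200 camera calls.

## Task

Close the soldering fixture over its circuit board: swing the yellow hold-down bar by its black knob fully home, so that the hole in its end lines up between the two holes of the blue fork, then push the red-knobbed pin down through all three holes until its flange rests on the fork. Leave the blue-knobbed pin, which is too short, in the wooden stand.

Things in the scene. Friction and masses are not known exactly. Their poses are not given: they have to be found in the camera images.
- red_pin_knob (a point): Red-knobbed pin, loose, 0.12 kg, upright in one of two holes (100 mm apart) of a wooden stand, top 90 mm high. Point: on its axis, where to grasp the round knob (26 mm across, 46 tall; knob top 20 mm above). Flange (50 mm across, 5 thick): underside 31 mm below the point. Below it a shank 12 mm across, 80 long; the tapered tip is 111 mm below the point. z up along the pin; yaw means nothing.
- fork_mouth (a point): Blue fork of the fixed fixture: two level plates 68 mm square, 12 thick, 42 apart, each with a 28 mm hole on one vertical axis. Point: centre of the upper hole at the top face, 100 mm above the bench. With the pin seated, its knob point is 31 mm above this. z up; +y points to the bar's vertical hinge axis, 260 mm away; the bar stands open on the +x side.
- bar_knob (a point): Black upright knob (24 mm across, 50 tall) on the level yellow bar. Point: on its axis, 24 mm below its top, 26 mm above the bar. Hinge axis 130 mm away along the point's +y; the bar's 36 mm end hole 130 mm along -y. Starts 0.5 to 0.9 rad open, needs about 2 N, stays where left; closes clockwise from above to a firm stop, where this point is at x 0, y +130, z +2 mm in fork_mouth's frame.
- blue_pin_knob (a point): Bystander to leave alone: blue-knobbed pin in the stand's other hole, same knob, flange and shank diameter as the red one but a shank of only 45 mm. Point: on its knob's axis, as for the red pin.
There are look-alikes about, which are no part of the job. What is shaped like the part that bears red_pin_knob but pink is not meant.

How it is judged:
On the way, in this order (a step that is already met when the one before it is completed fails the run):
1. the bar is swung home, its hole in line with the fork's (angle between the y axis of bar_knob and the y axis of fork_mouth, either way round below 0.09 rad), for 0.2 s.
2. the red pin goes down through fork, bar and fork (angle between the y axis of bar_knob and the y axis of fork_mouth, either way round below 0.09 rad and horizontal distance between red_pin_knob and fork_mouth below 0.015 m and z of red_pin_knob in the frame of fork_mouth below 0.04 m and angle between red_pin_knob's own z axis and vertical below 0.17 rad), for 0.2 s.
At the end, for the whole second after the job is handed in: The bar is home (within 0.09 rad of the fork's axis), the red pin stands upright (within 0.17 rad) through all three holes with its axis within 15 mm of the fork's and its flange within 9 mm of resting on the fork, and the blue pin is within 30 mm of where it started (all of step 2 and distance of blue_pin_knob from where it was at the start of the episode below 0.03 m); the robot touches nothing.
It fails at once if the blue pin is taken out or knocked away (moved more than 30 mm) (distance of blue_pin_knob from where it was at the start of the episode above 0.03 m).
It also fails if it takes over 54 s, if anything falls off the work surface, if the arm or the gripper's body presses on something with over 40 N, if the wrist force passes 120 N, or if a joint passes its speed limit or range.

## Working session

There is one attempt and no reset: what is moved stays moved. The work goes in short steps, Python scripts to look and compute and a tool call to move; the robot and the scene stay as the last step left them, time stands still between calls to the robot, and variables do not carry over. Pictures are saved under pics/ and viewed, at most 10 in all, crops included, and the job is handed in when it is done.

Besides the shell and the picture viewer there is one more tool, called after ">>>" as a command line: name --argument value ..., lists and objects as JSON in quotes. drive_tool: Moves the arm, as the interface text tells. Its arguments: {"type":"object","properties":{"turn":{"type":"array"},"dp":{"type":"array"},"jaw":{"type":"array"},"grip_force":{"type":"number"}},"required":["turn","dp","jaw"]}

```bash
mkdir -p pics
cat > h.py <<'E'
import numpy as np, cv2
from bench import env
NAMES=["red_pin_knob","fork_mouth","bar_knob","blue_pin_knob"]
def ray(p,uv,s=None):
    K=p["camera_matrix"]; d=np.array([(uv[0]-K[0,2])/K[0,0],(uv[1]-K[1,2])/K[1,1]])
    x=d.copy()
    for _ in range(20): x=d/(1+p["k1"]*(x@x))
    v=np.array([x[0],x[1],1.])
    if "R" in p: R=np.array(p["R"]);t=np.array(p["t"]); o=-R.T@t; w=R.T@v
    else:
        H=np.array(p["hand_eye"]); Rt=np.array(s["tool_rot"]); o=Rt@H[:3,3]+s["tool_pos"]; w=Rt@H[:3,:3]@v
    return o,w/np.linalg.norm(w)
def atz(p,uv,z,s=None):
    o,w=ray(p,uv,s); return o+w*(z-o[2])/w[2]
def proj(p,X,s=None):
    if "R" in p: c=np.array(p["R"])@X+p["t"]
    else:
        H=np.array(p["hand_eye"]); c=H[:3,:3].T@(np.array(s["tool_rot"]).T@(X-s["tool_pos"])-H[:3,3])
    x=c[:2]/c[2]; x=x*(1+p["k1"]*(x@x)); K=p["camera_matrix"]; return np.array([K[0,0]*x[0]+K[0,2],K[1,1]*x[1]+K[1,2]])
def tri(rs):
    A=np.zeros((3,3));b=np.zeros(3)
    for o,w in rs: P=np.eye(3)-np.outer(w,w);A+=P;b+=P@o
    return np.linalg.solve(A,b)
def save(p,n): cv2.imwrite(f"pics/{n}.png",cv2.cvtColor(p["image"],cv2.COLOR_RGB2BGR))
E
python3 - <<'E'
from h import *
np.set_printoptions(precision=4,suppress=True)
print(env.grip_point_offset); s=env.sense(); print(s["tool_rot"],s["tool_pos"])
ps={n:env.snapshot(n) for n in("scene","top")}
for n,p in ps.items():
    save(p,n)
    for m in NAMES: print(n,m,[(np.round(d["at"],1).tolist(),round(d["p"],2)) for d in env.boxes_of(p,m)[:4]])
cv2.imwrite("pics/both.png",cv2.resize(np.vstack([ps[n]["image"][:,:,::-1] for n in ps]),(640,960)))
E
```

```text
0.0187
[[-0.9455  0.3257 -0.0009]
 [ 0.3257  0.9455 -0.0019]
 [ 0.0003 -0.0021 -1.    ]] [0.2033 0.5903 0.2301]
scene red_pin_knob [([201.6, 265.1], 0.8), ([185.7, 336.3], 0.74), ([237.2, 319.4], 0.68)]
scene fork_mouth [([436.2, 258.3], 0.66)]
scene bar_knob [([454.0, 274.3], 0.93)]
scene blue_pin_knob [([200.7, 266.5], 0.59)]
top red_pin_knob [([451.7, 191.0], 0.97), ([501.7, 289.1], 0.8), ([433.0, 256.4], 0.77), ([406.1, 198.7], 0.76)]
top fork_mouth [([196.5, 252.9], 0.65)]
top bar_knob [([182.2, 206.8], 0.59)]
top blue_pin_knob [([448.0, 313.4], 0.61), ([199.1, 253.4], 0.6)]
```

View pics/scene.png

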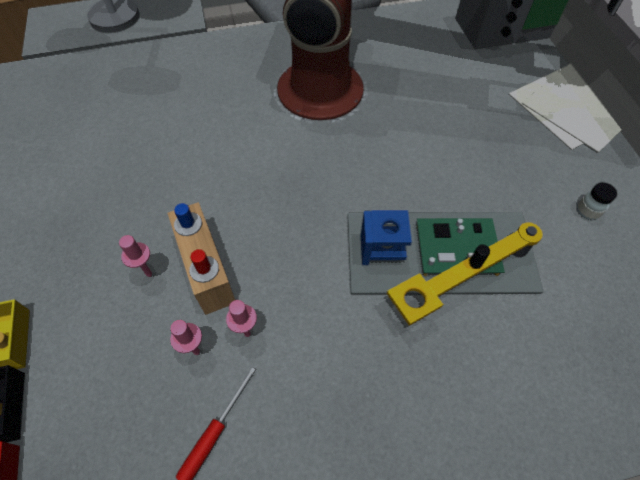

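View pics/top.png

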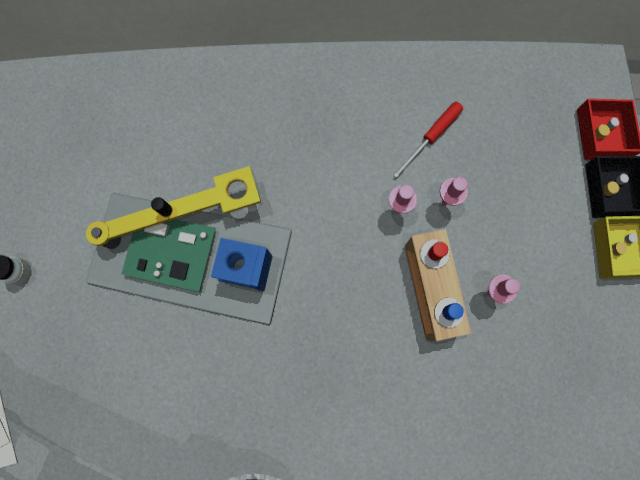

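The scene view shows the red knob at about (201,262), blue knob (184,215), fork hole (391,227), bar knob (480,256), hinge (530,232). In the top view they are at (438,251), (455,312), (236,261), (161,207) and (97,233). The other pins are pink decoys.

Run:
```python
from h import *
np.set_printoptions(precision=4,suppress=True)
ps={n:env.snapshot(n) for n in("scene","top")}
def blob(p,uv,kind,r=16):
    im=p["image"].astype(int); R,G,B=im[...,0],im[...,1],im[...,2]
    m={"red":(R>100)&(G<60)&(B<60),"blue":(B>90)&(R<60),"black":(im.max(2)<45)}[kind]
    w=np.zeros_like(m); u,v=uv; w[v-r:v+r,u-r:u+r]=1
    n,l,st,c=cv2.connectedComponentsWithStats((m&w).astype(np.uint8))
    i=1+np.argmax(st[1:,4]); return c[i],st[i].tolist()
for nm,k,z,a,b in [("red","red",.118,(201,262),(438,251)),("blue","blue",.118,(184,215),(455,312)),("bar","black",.101,(480,256),(161,207))]:
    ca,sa=blob(ps["scene"],a,k);cb,sb=blob(ps["top"],b,k)
    print(nm,ca,sa,cb,sb,atz(ps["scene"],ca,z),atz(ps["top"],cb,z),tri([ray(ps["scene"],ca),ray(ps["top"],cb)]))
for nm,z,a,b in [("fork",.1,(391,227),(236,261)),("hinge",.08,(530,232),(97,233)),("end",.076,(414,297),(236,188))]:
    print(nm,atz(ps["scene"],a,z),atz(ps["top"],b,z),tri([ray(ps["scene"],a),ray(ps["top"],b)]))
A=cv2.resize(ps["scene"]["image"][190:330,340:560],None,fx=2.5,fy=2.5,interpolation=2)
B=cv2.resize(ps["top"]["image"][160:300,80:300],None,fx=2.5,fy=2.5,interpolation=2)
B=cv2.resize(B,(A.shape[1],A.shape[0]))
cv2.imwrite("pics/c1.png",cv2.resize(np.vstack([A,B])[:,:,::-1],(471,600)))
```

```text
red [197.651  255.7987] [191, 250, 15, 13, 149] [440.9828 251.1034] [433, 244, 15, 13, 58] [ 0.4752 -0.3254  0.118 ] [ 0.4865 -0.3259  0.118 ] [ 0.484  -0.3228  0.1326]
blue [181.0234 209.    ] [175, 204, 14, 12, 128] [455.84  311.432] [448, 304, 15, 15, 125] [ 0.373  -0.3443  0.118 ] [ 0.3876 -0.344   0.118 ] [ 0.3868 -0.3402  0.1361]
bar [479.0973 255.943 ] [470, 245, 19, 23, 298] [161.4906 207.066 ] [152, 198, 20, 18, 212] [0.5776 0.1423 0.101 ] [0.5769 0.1435 0.101 ] [0.5771 0.1435 0.0997]
fork [0.4857 0.0132 0.1   ] [0.4807 0.0128 0.1   ] [0.4819 0.0147 0.0934]
hinge [0.5435 0.2637 0.08  ] [0.5387 0.2666 0.08  ] [0.5401 0.2693 0.0728]
end [0.6147 0.0158 0.076 ] [0.6149 0.0192 0.076 ] [0.6147 0.0177 0.0755]
```

>>> drive_tool --turn '[[0, 0, 0], [0, 0, 0], [0, 0, 0], [0, 0, 0], [0, 0, 0], [0, 0, 0], [0, 0, 0], [0, 0, 0], [0, 0, 0], [0, 0, 0], [0, 0, 0], [0, 0, 0], [0, 0, 0], [0, 0, 0], [0, 0, 0], [0, 0, 0]]' --dp '[[-3.12, -1.88, 0], [-3.12, -1.88, 0], [-3.12, -1.88, 0], [-3.12, -1.88, 0], [-3.12, -1.88, 0], [-3.12, -1.88, 0], [-3.12, -1.88, 0], [-3.12, -1.88, 0], [-3.12, -1.88, 0], [-3.12, -1.88, 0], [-3.12, -1.88, 0], [-3.12, -1.88, 0], [-3.12, -1.88, 0], [-3.12, -1.88, 0], [-3.12, -1.88, 0], [-3.12, -1.88, 0]]' --jaw '[1, 1, 1, 1, 1, 1, 1, 1, 1, 1, 1, 1, 1, 1, 1, 1]'

```text
time: 2.2
tool_pos: [0.5785, 0.1426, 0.2315]
tool_rot: [[-0.945, 0.326, 0.0], [0.326, 0.945, 0.0], [-0.0, 0.0, -1.0]]
ft_force: [0.6, -0.8, 0.4]
width: 0.0856
finger_force: 0.0
```

>>> drive_tool --turn '[[0, 0, 0.137], [0, 0, 0.137], [0, 0, 0.137], [0, 0, 0.137], [0, 0, 0.137], [0, 0, 0.137], [0, 0, 0.137], [0, 0, 0.137], [0, 0, 0.137], [0, 0, 0]]' --dp '[[0, 0, 0], [0, 0, 0], [0, 0, 0], [0, 0, 0], [0, 0, 0], [0, 0, 0], [0, 0, 0], [0, 0, 0], [0, 0, 0], [0, 0, 0]]' --jaw '[1, 1, 1, 1, 1, 1, 1, 1, 1, 1]'

```text
time: 3.2
tool_pos: [0.5776, 0.1439, 0.2314]
tool_rot: [[-0.006, 1.0, 0.0], [1.0, 0.006, -0.0], [-0.0, 0.0, -1.0]]
ft_force: [0.5, 0.5, -0.3]
width: 0.0851
finger_force: 0.0
```

Run:
```python
from h import *
np.set_printoptions(precision=4,suppress=True)
s=env.sense(); p=env.snapshot("wrist"); print(s["tool_pos"],s["tool_rot"],s["qpos"],s["time"])
save(p,"w1")
for m in ("bar_knob","fork_mouth"): print(m,[(d["at"],d["p"]) for d in env.boxes_of(p,m)[:3]])
print(proj(p,np.array([.577,.1435,.126]),s),proj(p,np.array([.483,.013,.1]),s))
a=env.snapshot("scene")
for n,uv in (("pk1",(181,326)),("pk2",(237,307)),("pk3",(129,243))): print(n,atz(a,uv,.13))
```

```text
[0.5776 0.1439 0.2314] [[-0.0063  1.      0.0001]
 [ 1.      0.0063 -0.    ]
 [-0.      0.0001 -1.    ]] [ 0.1192 -0.0174  1.6838 -0.      1.4751  0.1129] 3.2
bar_knob [([313.3, 209.0], 0.86)]
fork_mouth [([265.2, 205.6], 0.64)]
[316.1395 235.7453] [218.9885 353.9322]
pk1 [ 0.5985 -0.3609  0.13  ]
pk2 [ 0.5874 -0.2735  0.13  ]
pk3 [ 0.4311 -0.4332  0.13  ]
```

View pics/w1.png

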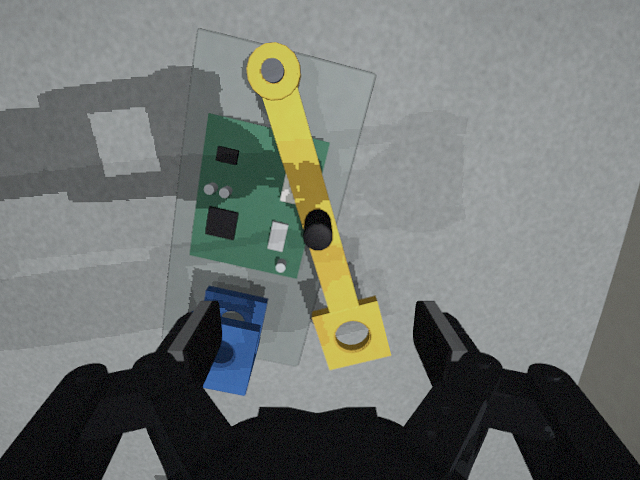

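The wrist view shows the knob top at (317,236) and the fork hole at (219,352), both where the stereo fix predicts. Descend and grip.

>>> drive_tool --turn '[[0, 0, 0], [0, 0, 0], [0, 0, 0], [0, 0, 0], [0, 0, 0], [0, 0, 0], [0, 0, 0], [0, 0, 0], [0, 0, 0], [0, 0, 0], [0, 0, 0], [0, 0, 0], [0, 0, 0], [0, 0, 0]]' --dp '[[0, 0, 2.5], [0, 0, 2.5], [0, 0, 2.5], [0, 0, 2.5], [0, 0, 2.5], [0, 0, 2.0], [0, 0, 0], [0, 0, 0], [0, 0, 0], [0, 0, 0], [0, 0, 0], [0, 0, 0], [0, 0, 0], [0, 0, 0]]' --jaw '[1, 1, 1, 1, 1, 1, 1, 0, 0, 0, 0, 0, 0, 0]' --grip_force 25

```text
time: 4.8
tool_pos: [0.5782, 0.144, 0.0876]
tool_rot: [[-0.006, 1.0, 0.001], [1.0, 0.006, 0.0], [0.0, 0.001, -1.0]]
ft_force: [-2.1, -0.9, 6.1]
width: 0.0234
finger_force: 25.0
```

>>> drive_tool --turn '[[0, 0, 0], [0, 0, 0], [0, 0, 0], [0, 0, 0], [0, 0, 0], [0, 0, 0], [0, 0, 0], [0, 0, 0], [0, 0, 0], [0, 0, 0], [0, 0, 0]]' --dp '[[-0.22, -0.82, 0], [-0.17, -0.89, 0], [-0.11, -0.9, 0], [-0.05, -0.9, 0], [0.02, -0.91, 0], [0.08, -0.9, 0], [0.14, -0.9, 0], [0.17, -0.77, 0], [0, 0, 0], [0, 0, 0], [0, 0, 0]]' --jaw '[0, 0, 0, 0, 0, 0, 0, 0, 0, 0, 0]'

```text
time: 5.9
tool_pos: [0.5117, 0.1399, 0.0875]
tool_rot: [[-0.005, 1.0, 0.011], [1.0, 0.005, -0.004], [-0.004, 0.011, -1.0]]
ft_force: [14.7, -7.4, -4.5]
width: 0.0232
finger_force: 27.6
```

Run:
```python
from h import *
s=env.sense(); p=env.snapshot("scene"); print(s["tool_pos"],s["ft_force"])
cv2.imwrite("pics/c2.png",cv2.resize(p["image"][150:340,330:570,::-1],None,fx=2.5,fy=2.5,interpolation=2))
```

```text
[0.51171169 0.1398835  0.08751185] [14.70116341 -7.3656233  -4.46592984]
```

View pics/c2.png

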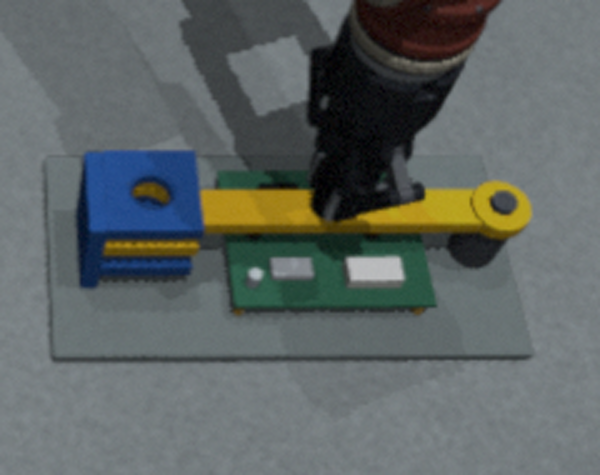

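The bar lies between the fork plates, with the yellow end showing under the fork hole at (150,190) in the crop. There's a firm 15 N against the stop at the predicted position. Release, rise and go over the red pin.

>>> drive_tool --turn '[[0, 0, 0], [0, 0, 0], [0, 0, 0], [0, 0, 0], [0, 0, 0], [0, 0, 0], [0, 0, 0], [0, 0, 0], [0, 0, 0], [0, 0, 0], [0, 0, 0], [0, 0, 0], [0, 0, 0]]' --dp '[[0, 0, 0], [0, 0, 0], [0, 0, 0], [0, 0, 0], [0, 0, 0], [0, 0, 0], [0, 0, -1.5], [0, 0, -2.5], [0, 0, -3], [0, 0, -3], [0, 0, -3], [0, 0, -2], [0, 0, 0]]' --jaw '[1, 1, 1, 1, 1, 1, 1, 1, 1, 1, 1, 1, 1]'

```text
time: 7.25
tool_pos: [0.5098, 0.1424, 0.2418]
tool_rot: [[-0.006, 1.0, 0.009], [1.0, 0.006, 0.001], [0.001, 0.009, -1.0]]
ft_force: [0.2, -0.4, 0.4]
width: 0.0854
finger_force: 0.0
```

>>> drive_tool --turn '[[0, 0, 0], [0, 0, 0], [0, 0, 0], [0, 0, 0], [0, 0, 0], [0, 0, 0], [0, 0, 0], [0, 0, 0], [0, 0, 0], [0, 0, 0], [0, 0, 0], [0, 0, 0], [0, 0, 0], [0, 0, 0], [0, 0, 0], [0, 0, 0]]' --dp '[[-3.3, -0.2, 0], [-3.3, -0.2, 0], [-3.3, -0.2, 0], [-3.3, -0.2, 0], [-3.3, -0.2, 0], [-3.3, -0.2, 0], [-3.3, -0.2, 0], [-3.3, -0.2, 0], [-3.3, -0.2, 0], [-3.3, -0.2, 0], [-3.3, -0.2, 0], [-3.3, -0.2, 0], [-3.3, -0.2, 0], [-3.3, -0.2, 0], [0, 0, 0], [0, 0, 0]]' --jaw '[1, 1, 1, 1, 1, 1, 1, 1, 1, 1, 1, 1, 1, 1, 1, 1]'

```text
time: 8.85
tool_pos: [0.4819, -0.32, 0.235]
tool_rot: [[-0.005, 1.0, -0.002], [1.0, 0.005, 0.002], [0.002, -0.002, -1.0]]
ft_force: [-0.1, 0.0, -1.0]
width: 0.0853
finger_force: 0.0
```

Run:
```python
from h import *
np.set_printoptions(precision=4,suppress=True)
s=env.sense(); p=env.snapshot("wrist"); print(s["tool_pos"],s["tool_rot"],s["time"])
save(p,"w2")
im=p["image"].astype(int); m=((im[...,0]>70)&(im[...,1]<.35*im[...,0])&(im[...,2]<.35*im[...,0])).astype(np.uint8)
n,l,st,c=cv2.connectedComponentsWithStats(m)
for i in np.argsort(-st[1:,4])[:3]+1: print(st[i],c[i],atz(p,c[i],.141,s),atz(p,c[i],.121,s))
print(proj(p,np.array([.484,-.323,.141]),s))
t=env.snapshot("scene"); cv2.imwrite("pics/c3.png",t["image"][...,::-1])
for m in ("red_pin_knob","fork_mouth","bar_knob"): print(m,[(d["at"],d["p"]) for d in env.boxes_of(t,m)[:3]])
```

```text
[ 0.4819 -0.32    0.235 ] [[-0.0047  1.     -0.0016]
 [ 1.      0.0048  0.0019]
 [ 0.0019 -0.0015 -1.    ]] 8.85
[ 522  216   63   67 1641] [554.1274 250.7843] [ 0.6637 -0.3275  0.141 ] [ 0.6791 -0.3349  0.121 ]
[ 469  429   54   51 1294] [494.772  455.4382] [ 0.6577 -0.5424  0.141 ] [ 0.6726 -0.568   0.121 ]
[308 213  33  44 945] [322.8561 235.0444] [ 0.4861 -0.3159  0.141 ] [ 0.4864 -0.3224  0.121 ]
[319.9882 244.1106]
red_pin_knob [([278.4, 281.4], 0.92), ([100.5, 321.3], 0.91), ([200.5, 264.9], 0.86)]
fork_mouth [([440.5, 255.9], 0.93)]
bar_knob [([466.9, 233.8], 0.69)]
```

View pics/w2.png

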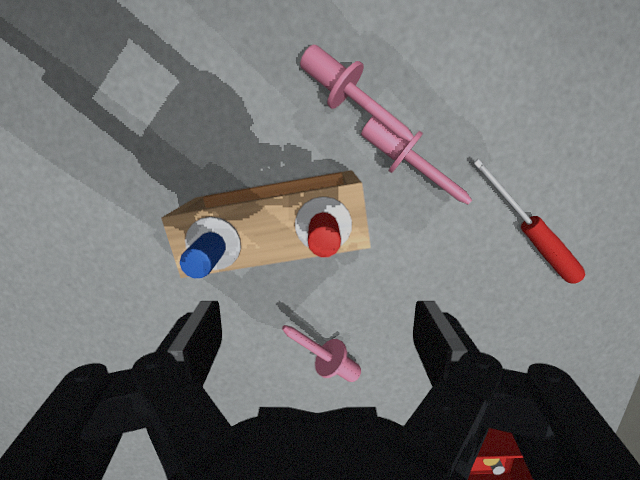

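View pics/c3.png

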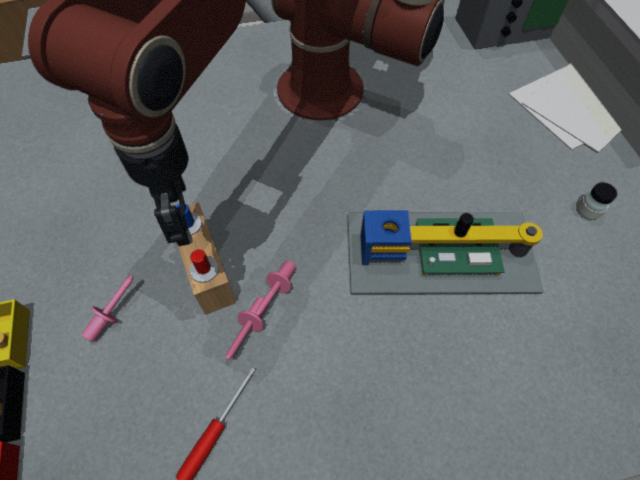

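The pink decoys have toppled and lie clear on the bench at (105,310) and (265,305). The bar stays home, with its end in the fork at (385,245). The red knob top is at (325,240) in the wrist view, so about (0.487, -0.321). Descend and grip.

>>> drive_tool --turn '[[0, 0, 0], [0, 0, 0], [0, 0, 0], [0, 0, 0], [0, 0, 0], [0, 0, 0], [0, 0, 0], [0, 0, 0], [0, 0, 0], [0, 0, 0], [0, 0, 0], [0, 0, 0], [0, 0, 0], [0, 0, 0], [0, 0, 0]]' --dp '[[-0.1, 0.5, 0], [0, 0, 2], [0, 0, 2.5], [0, 0, 2.5], [0, 0, 2.5], [0, 0, 2], [0, 0, 1.6], [0, 0, 0], [0, 0, 0], [0, 0, 0], [0, 0, 0], [0, 0, 0], [0, 0, 0], [0, 0, 0], [0, 0, 0]]' --jaw '[1, 1, 1, 1, 1, 1, 1, 1, 0, 0, 0, 0, 0, 0, 0]' --grip_force 40

```text
time: 10.6
tool_pos: [0.488, -0.3216, 0.1065]
tool_rot: [[-0.006, 1.0, 0.001], [1.0, 0.006, -0.001], [-0.001, 0.001, -1.0]]
ft_force: [0.5, 0.6, 5.5]
width: 0.0253
finger_force: 39.8
```

>>> drive_tool --turn '[[0, 0, 0], [0, 0, 0], [0, 0, 0], [0, 0, 0], [0, 0, 0], [0, 0, 0], [0, 0, 0], [0, 0, 0], [0, 0, 0], [0, 0, 0]]' --dp '[[0, 0, -1], [0, 0, -1.5], [0, 0, -1.5], [0, 0, -2], [0, 0, -2], [0, 0, -2], [0, 0, -2], [0, 0, -1.5], [0, 0, 0], [0, 0, 0]]' --jaw '[0, 0, 0, 0, 0, 0, 0, 0, 0, 0]'

```text
time: 11.6
tool_pos: [0.4874, -0.321, 0.2404]
tool_rot: [[-0.006, 1.0, 0.0], [1.0, 0.006, -0.0], [-0.0, 0.0, -1.0]]
ft_force: [0.9, -0.4, -1.6]
width: 0.0251
finger_force: 39.4
```

>>> drive_tool --turn '[[0, 0, 0], [0, 0, 0], [0, 0, 0], [0, 0, 0], [0, 0, 0], [0, 0, 0], [0, 0, 0], [0, 0, 0], [0, 0, 0], [0, 0, 0], [0, 0, 0], [0, 0, 0], [0, 0, 0], [0, 0, 0], [0, 0, 0], [0, 0, 0], [0, 0, 0]]' --dp '[[1.2, -0.04, 0], [2.4, -0.04, 0], [2.4, -0.04, 0], [2.4, -0.04, 0], [2.4, -0.04, 0], [2.4, -0.04, 0], [2.4, -0.04, 0], [2.4, -0.04, 0], [2.4, -0.04, 0], [2.4, -0.04, 0], [2.4, -0.04, 0], [2.4, -0.04, 0], [2.4, -0.04, 0], [2.4, 0, 0], [1.2, 0, 0], [0, 0, 0], [0, 0, 0]]' --jaw '[0, 0, 0, 0, 0, 0, 0, 0, 0, 0, 0, 0, 0, 0, 0, 0, 0]'

```text
time: 13.3
tool_pos: [0.4799, 0.0147, 0.2397]
tool_rot: [[-0.006, 1.0, -0.001], [1.0, 0.006, -0.0], [-0.0, -0.001, -1.0]]
ft_force: [-0.3, -0.1, -1.5]
width: 0.0248
finger_force: 39.4
```

Run:
```python
from h import *
np.set_printoptions(precision=4,suppress=True)
s=env.sense(); print(s["tool_pos"],s["tool_rot"],s["ft_force"],s["width"])
P=[env.snapshot(n) for n in("scene","top")]
F=np.array([.4825,.0133,.1]); G=s["tool_pos"]; cr=[]
for p in P:
    im=p["image"].copy()
    tip=np.array([G[0],G[1],G[2]+.0145-.111]); fl=np.array([G[0],G[1],G[2]+.0145-.031])
    c=proj(p,F).astype(int); print(proj(p,F),proj(p,tip),proj(p,fl))
    a=im[max(c[1]-70,0):c[1]+50,c[0]-60:c[0]+60]; cr.append(cv2.resize(a,(400,400),interpolation=2))
    print(max(c[1]-70,0),c[0]-60)
cv2.imwrite("pics/c4.png",np.hstack(cr)[:,:,::-1])
```

```text
[0.4799 0.0147 0.2397] [[-0.0064  1.     -0.001 ]
 [ 1.      0.0064 -0.0005]
 [-0.0005 -0.001  -1.    ]] [-0.2893 -0.1106 -1.5313] 0.024809901332446753
[390.4906 225.5209] [394.1111 210.5246] [401.114  181.6112]
155 330
[235.7088 259.9549] [229.8076 257.4073] [218.9451 248.5359]
189 175
```

View pics/c4.png

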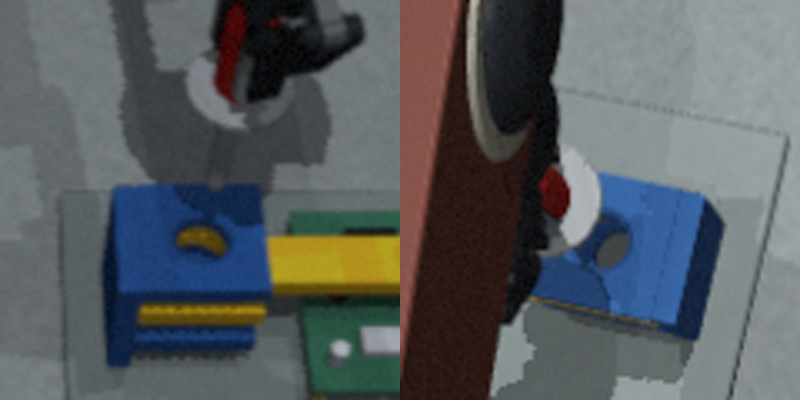

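The tip hangs just beyond the fork hole: shank end at crop (213,187), hole centre at (202,239). Both match the prediction. Correct by 2.5 mm and lower.

>>> drive_tool --turn '[[0, 0, 0], [0, 0, 0], [0, 0, 0], [0, 0, 0], [0, 0, 0], [0, 0, 0], [0, 0, 0], [0, 0, 0]]' --dp '[[-0.1, 0.25, 0], [0, 0, 1.5], [0, 0, 1.5], [0, 0, 1], [0, 0, 0.8], [0, 0, 0.8], [0, 0, 0.8], [0, 0, 0]]' --jaw '[0, 0, 0, 0, 0, 0, 0, 0]'

```text
time: 14.2
tool_pos: [0.482, 0.014, 0.1748]
tool_rot: [[-0.006, 1.0, -0.002], [1.0, 0.006, 0.0], [0.0, -0.002, -1.0]]
ft_force: [-0.4, 0.2, -1.8]
width: 0.0254
finger_force: 39.4
```

>>> drive_tool --turn '[[0, 0, 0], [0, 0, 0], [0, 0, 0], [0, 0, 0], [0, 0, 0], [0, 0, 0], [0, 0, 0], [0, 0, 0], [0, 0, 0]]' --dp '[[0, 0, 0.8], [0, 0, 0.8], [0, 0, 0.8], [0, 0, 0.8], [0, 0, 0.8], [0, 0, 0.8], [0, 0, 0.7], [0, 0, 0], [0, 0, 0]]' --jaw '[0, 0, 0, 0, 0, 0, 0, 0, 0]'

```text
time: 15.1
tool_pos: [0.4827, 0.0139, 0.1212]
tool_rot: [[-0.006, 1.0, -0.0], [1.0, 0.006, 0.0], [0.0, -0.0, -1.0]]
ft_force: [0.8, -0.4, -0.0]
width: 0.0253
finger_force: 39.4
```

Force is free; another 4 mm, then release and rise.

>>> drive_tool --turn '[[0, 0, 0], [0, 0, 0], [0, 0, 0], [0, 0, 0]]' --dp '[[0, 0, 0.2], [0, 0, 0.2], [0, 0, 0], [0, 0, 0]]' --jaw '[0, 0, 0, 0]'

```text
time: 15.5
tool_pos: [0.4828, 0.0139, 0.1174]
tool_rot: [[-0.006, 1.0, 0.0], [1.0, 0.006, -0.0], [-0.0, 0.0, -1.0]]
ft_force: [0.4, 0.4, -1.2]
width: 0.0249
finger_force: 39.4
```

>>> drive_tool --turn '[[0, 0, 0], [0, 0, 0], [0, 0, 0], [0, 0, 0], [0, 0, 0], [0, 0, 0], [0, 0, 0], [0, 0, 0], [0, 0, 0], [0, 0, 0], [0, 0, 0], [0, 0, 0], [0, 0, 0], [0, 0, 0], [0, 0, 0], [0, 0, 0]]' --dp '[[0, 0, 0], [0, 0, 0], [0, 0, 0], [0, 0, 0], [0, 0, 0], [0, 0, 0], [0, 0, -1.5], [0, 0, -2.5], [0, 0, -3], [0, 0, -3], [-3, 0, -2], [-4, 0, 0], [-4, 0, 0], [-4, 0, 0], [0, 0, 0], [0, 0, 0]]' --jaw '[1, 1, 1, 1, 1, 1, 1, 1, 1, 1, 1, 1, 1, 1, 1, 1]'

```text
time: 17.1
tool_pos: [0.4837, -0.1366, 0.2383]
tool_rot: [[-0.004, 1.0, 0.001], [1.0, 0.004, 0.0], [0.0, 0.001, -1.0]]
ft_force: [0.7, 0.2, 0.8]
width: 0.0849
finger_force: 0.0
```

Run:
```python
from h import *
s=env.sense(); print(s["tool_pos"],s["ft_force"],s["time"])
P=[env.snapshot(n) for n in("scene","top")]; cr=[]
for p in P:
    c=proj(p,np.array([.5,.08,.1])).astype(int)
    cr.append(cv2.resize(p["image"][c[1]-80:c[1]+80,c[0]-80:c[0]+80],(400,400),interpolation=2))
cv2.imwrite("pics/c5.png",np.hstack(cr)[:,:,::-1])
im=P[0]["image"].astype(int); m=((im[...,2]>90)&(im[...,0]<60)); ys,xs=np.where(m[190:240,160:215]); print("blue",xs.mean()+160 if len(xs) else None, ys.mean()+190 if len(ys) else None)
```

```text
[ 0.48369436 -0.13662831  0.23825722] [0.6554034  0.24359527 0.8162043 ] 17.1
blue 181.05384615384617 209.3846153846154
```

View pics/c5.png

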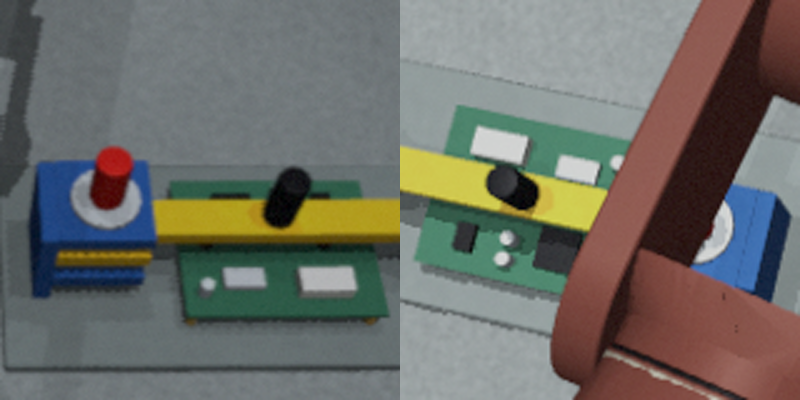

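The red pin is seated upright, with its flange on the fork at crop (107,195). The bar is home, and the blue pin hasn't moved.

```bash
python3 -c "
from bench import env
print(env.finish_job())"
```

```text
the job is handed in; nothing more can be done
None
```

I handed the job in at about 17 s. The last pictures show the bar home, the red pin seated upright with its flange on the fork, and the blue pin unmoved; `finish_job` returned no verdict. The loose pink pins fell over during the run and were lying on the bench when last seen.

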